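Open the box rack by one hole and stand the third game box in it

TASK

Make room in the expanding rack for one more game box: press the spring button in flush and slide the bookend outwards past it to the very next hole, so that the button springs out and locks again. The box is in the storage crate: lift the crate's lid off and lay it flat on the table top with its handle up, take the box out and set it down gently, upright and squarely, in the space beside the two boxes already in the rack. Those two stay standing in their places, and the toys in the row are left where they are.

Things in the scene. Friction and masses are not known exactly. Their poses are not given: they have to be found in the camera images.
- rack: Expanding box rack, fixed: wooden base board 120 x 400 x 15 mm (x, y, z), wooden end panel 125 mm tall at its +y end (inner face y = 182 mm), square dark steel rail along y (axis x = -40, z = 50 mm) to an end block at -y (77 mm tall, from y = -182 mm). Origin: centre of the underside; x points away from the robot. Boxes stand on the board behind the rail, middles at about x = +14 mm
- bookend (a joint): Travel of the sliding bookend, m: 0 at the start, growing as it slides outwards (rack's -y). It carries a 30 x 30 mm square aluminium sleeve that runs on the rail; the bare sleeve reaches from the bookend panel out to y = -85 mm at travel 0. The sleeve's +x side has 13 mm holes every 45 mm: next hole at 0.045. Friction 2 N. Locked both ways (play 1.5 mm) while the button stands in a hole
- button (a joint): How far the spring button is pressed, m: 0 = sprung out through a hole, 6 mm proud of the sleeve; 0.006 = flush; 0.008 under the sleeve's wall. Round-headed 10 mm steel pin in the fixed rail, pointing to the rack's +x. Flush takes 4 N, e.g. by squeezing sleeve and button between the fingers. Once flush, a 10 N push along the rail slips the sleeve over it; it springs into the next hole
- pin (a point): Point on the rail axis at the button: x = -40, y = -20, z = 50 mm in the rack's frame, turned like the rack; fixed, does not travel with the bookend. The button's tip stands 21 mm from it along the rack's +x; the sleeve's sides are 15 mm either way
- bookend_face (a point): Point on the inner face of the bookend's wooden panel at board level: x = +14, z = 15 mm in the rack's frame, y = 98 mm at travel 0 (53 mm at the next hole); travels with the bookend. The panel spans x = -57 to +55 mm, is 12 mm thick, its top at z = 107 mm
- box_a: Wooden game box, 56 x 38 x 100 mm (x, y, z), standing in the rack next to the fixed end panel, its 38 mm side along the rail; origin at the centre of its underside. Stays where it is. 0.2 kg
- box_b: Second, like box, standing in the rack between box_a and the bookend; origin at the centre of its underside. Stays where it is
- box_c: Third, like game box, 56 x 38 x 100 mm (x, y, z), upright in the closed crate near its middle, its 56 mm side roughly along the crate's length; origin at the centre of its underside. It goes into the rack like the other two: 56 mm side across the rack (rack's x), 38 mm side along the rail. 0.15 to 0.3 kg
- crate: White plastic storage crate at the robot's left, fixed, outside 150 x 200 x 115 mm (x, y, z), walls and floor 4 mm, open at the top under its lid, its two clips hanging open; origin at the centre of its underside
- lid: Grey plastic lid lying loose on the crate's rim: plate 160 x 210 mm (x, y), upper side 11 mm above the origin, with a 6 mm high rib frame below that drops into the crate with 6 mm of play; origin at the centre of the ribs' underside (109 mm above the table on the crate, 0 when laid on the table). 0.13 to 0.2 kg. Free table top to lay it on : right of the crate, between rack and robot
- lid_grip (a point): Middle of the lid's handle bar, 34 mm above the lid's origin: bar 14 mm wide (lid's x), 100 mm long (lid's y), 12 mm high, with 17 mm of free height under it between its two end posts
- dinosaur: Green plastic dinosaur, 160 mm long, 112 mm tall, in the row of toys at the robot's right; origin at the centre of its underside. To be left alone
- toy_cup: Stainless steel toy cup, 68 mm across, 62 mm tall, in the row of toys; origin at the centre of its underside. To be left alone
- clown: Wooden clown stacker, base 70 x 70 mm, 168 mm tall, in the row of toys; origin at the centre of its underside. To be left alone
- acrylic_cube: Clear acrylic cube, 60 mm, in the row of toys; origin at the centre of its underside. To be left alone

How it is judged:
On the way, in this order (a step that is already met when the one before it is completed fails the run):
1. the spring button is pressed in flush (value of joint button above 0.005 m), for 0.05 s.
2. the bookend stands at the next hole outwards and the button has sprung out (value of joint bookend between 0.042 and 0.048 m and value of joint button below 0.002 m), for 0.3 s.
At the end, for the whole second after the job is handed in: Bookend at 45 mm (3 mm either way), button out (under 2 mm). Third box on the board between second box and bookend; all three boxes upright (0.08 rad), square (0.15 rad), within 20 mm of the middle line. Lid flat on the table, handle up (6 mm, 0.05 rad). All at rest (all of step 2 and x of box_c in the frame of rack between -0.006 and 0.034 m and y of box_c in the frame of rack between 0.067 and 0.092 m and z of box_c in the frame of rack between 0.011 and 0.02 m and angle between each of box_c, box_a, box_b's own z axis and vertical below 0.08 rad and angle between the x axis of each of box_c, box_a, box_b and the x axis of rack, either way round below 0.15 rad and linear speed of each of box_c, box_a, box_b, lid below 0.02 m/s and x of box_a in the frame of rack between -0.006 and 0.034 m and y of box_a in the frame of rack between 0.15 and 0.166 m and z of box_a in the frame of rack between 0.011 and 0.02 m and x of box_b in the frame of rack between -0.006 and 0.034 m and y of box_b in the frame of rack between 0.105 and 0.127 m and z of box_b in the frame of rack between 0.011 and 0.02 m and height (world z) of lid below 0.006 m and angle between lid's own z axis and vertical below 0.05 rad); the robot touches nothing.
It fails at once if a toy of the row is shifted by more than 25 mm or tipped (distance of any of dinosaur, toy_cup, clown, acrylic_cube from where it was at the start of the episode above 0.025 m or angle between any of dinosaur, toy_cup, clown, acrylic_cube's own z axis and vertical above 0.35 rad).
It fails at once if a box standing in the rack is tipped or moved by more than 40 mm (angle between any of box_a, box_b's own z axis and vertical above 0.35 rad or distance of any of box_a, box_b from where it was at the start of the episode above 0.04 m).
It fails at once if the third box is let fall (moves faster than 0.5 m/s untouched by the fingers, a drop of some 15 mm) (contact force between the fingers and box_c below 0.5 N and linear speed of box_c above 0.5 m/s).
It also fails if it takes over 58 s, if anything falls off the work surface, if the arm or the gripper's body presses on something with over 40 N, if the wrist force passes 120 N, or if a joint passes its speed limit or range.

ROBOT

A 6-joint arm with a two-finger parallel gripper is mounted at the origin on the work surface. World frame = base frame: x ahead of the robot, y to its left, z up, the work surface at z = 0. Lengths are in m, angles in rad, forces in N, time in s.
With the tool pointing down it reaches from about 0.35 to 0.975 m from the base axis. Payload 17.4 kg.
Tool frame: the origin (TCP) lies at the very end of the fingers, on their centre line; the grasp point (between the pads) lies 19 mm behind it; z points along the fingers, y is the line along which they close (so a half turn about z gives the same grasp; the last joint's range is limited). The gripper opens to 85 mm and grips with 20 to 120 N. Pads are 22 mm wide; open, the fingers measure 114 mm over their backs; the gripper's body (76 mm by 85 mm) begins 54 mm behind the grasp point. The pads swing forward as they close: fully open they stand 13 mm farther back than shut.
Start: joints at [1.143, 0.116, 1.442, -0, 1.584, -0.038], TCP at [0.257, 0.624, 0.231] pointing down, gripper open.
Joint ranges: [-2.83, 2.83], [-0.83, 2.19], [0.07, 2.5], [-1.14, 4.28], [0.01, 3], [-2.97, 2.97]. Speed limits (rad/s): [1.89, 1.89, 2.22, 3.14, 3.14, 3.14].

INTERFACE

Orientations are given as [roll, pitch, yaw] about the fixed x, y, z axes, in that order (R = Rz(yaw) Ry(pitch) Rx(roll)).
In Python, from plant import env gives the robot as it stands.
- The arm moves only by the shell command python3 jog.py 'ROWS' [FORCE]. ROWS is a JSON list of rows, 1 to 12 of them, each of 7 numbers: a rotation vector rx, ry, rz in rad, then dx, dy, dz in m, then the finger opening in m; each row is the pose to reach, as a shift and turn from the pose commanded when the command began, along the tool's axes at that moment; what a row does not reach only later rows make up. A row lasts 1/12 s, in which the tool goes at most 0.0417 m and 0.125 rad, less where a joint would pass 70% of its speed; a pose out of reach is approached as far as the arm can. The fingers move at their own pace and stop on an object; FORCE is the grip in N (left out, the last holds). Time passes only in rows, so rows that do not move let the fingers close. It prints the time, the measured TCP pose, the force, the opening and the grip force at its end.
- env.sense(): the state, without advancing time (a new reading comes with each control period).
- env.get_image(name): name is "scene" or "top" or "wrist"; returns the picture (420x560x3 uint8, red, green, blue); there is no depth.
- env.get_calibration(name): a dict with "camera_matrix" (3x3 intrinsics, pixels), "k1" (the pictures are not rectified: a ray, as slopes to the right and down, at radius r is drawn at 1 + k1 r^2 times it, then the intrinsics apply), "view" (4x4, takes a point from world to camera coordinates); the wrist camera has in their place "hand_eye" (4x4, takes a point from camera to tool coordinates, whose origin is the TCP and whose axes are the flange's). Camera axes: x right, y down, z forward; pixel columns grow to the right and rows downward; lengths in m; the calibration is good to about 2 mm. A picture is of the moment at which its call begins: read the wrist's pose just before it. get_calibration takes no time and is no camera call.
- env.close_job(): hands the job in; it is judged then, once.
The state is a dict: "t": time; "joint_pos": joint angles; "qvel": joint speeds; "effort": joint torques, N m; "ee_pos": TCP position; "eef_rot": TCP orientation; "force": force on the tool from outside, world axes, zero at the start; "ft_torque": the same for the moment, N m; "grip_width": finger opening in m; "grip_force": force on a finger pad.
Only numpy, scipy, OpenCV 4.12 (cv2) and the standard library are available. Lean on these libraries where they do the work, as an engineer would, in place of code of your own. Each camera call takes 0.05 s, during which the arm holds its last target. There are 200 camera calls.

## Working session

There is one attempt and no reset: what is moved stays moved. The work goes in short steps, Python scripts to look and compute and a shell command to move; the robot and the scene stay as the last step left them, time stands still between calls to the robot, and variables do not carry over. Pictures are saved under pics/ and viewed, at most 13 in all, crops included, and the job is handed in when it is done.

```bash
ls; mkdir -p pics; python3 - <<'E'
from plant import env
import cv2,numpy as np
np.set_printoptions(precision=4,suppress=True)
for n in ("scene","top"):
    cv2.imwrite(f"pics/{n}0.png",env.get_image(n)[:,:,::-1])
    print(n,env.get_calibration(n))
print(env.get_calibration("wrist"));print(env.sense())
E
```

```text
jog.py
pics
plant.py
scene {'camera_matrix': array([[465.1387,   0.    , 282.2968],
       [  0.    , 465.1387, 208.3572],
       [  0.    ,   0.    ,   1.    ]]), 'k1': 0.014784088959829666, 'view': array([[ 0.4286,  0.9033,  0.0167, -0.1658],
       [ 0.616 , -0.2787, -0.7368, -0.2281],
       [-0.6609,  0.326 , -0.6759,  1.5093],
       [ 0.    ,  0.    ,  0.    ,  1.    ]])}
top {'camera_matrix': array([[440.7866,   0.    , 276.2374],
       [  0.    , 440.7866, 208.681 ],
       [  0.    ,   0.    ,   1.    ]]), 'k1': -0.06307576447446402, 'view': array([[ 0.0233, -0.999 ,  0.0373, -0.0838],
       [-0.99  , -0.0282, -0.138 ,  0.5053],
       [ 0.1389, -0.0337, -0.9897,  0.9929],
       [ 0.    ,  0.    ,  0.    ,  1.    ]])}
{'camera_matrix': array([[289.3055,   0.    , 275.914 ],
       [  0.    , 289.3055, 209.1707],
       [  0.    ,   0.    ,   1.    ]]), 'k1': 0.019132378475145186, 'hand_eye': array([[ 0.0002, -0.9576, -0.2882,  0.0732],
       [ 1.    ,  0.0002, -0.0002, -0.0012],
       [ 0.0002, -0.2882,  0.9576, -0.1425],
       [ 0.    ,  0.    ,  0.    ,  1.    ]])}
{'t': 0.1, 'joint_pos': array([ 1.1432,  0.1164,  1.4422,  0.    ,  1.584 , -0.0378]), 'qvel': array([-0.0005, -0.0005, -0.0036,  0.0009, -0.0008, -0.0023]), 'effort': array([ -0.0017, -73.3663, -63.3798,  -0.0002,   0.0051,  -0.0001]), 'ee_pos': array([0.2564, 0.6242, 0.2307]), 'eef_rot': array([-3.1406, -0.0001,  2.7517]), 'force': array([0.2731, 0.473 , 0.6555]), 'ft_torque': array([ 0.0222,  0.0184, -0.0057]), 'grip_force': 0.0, 'grip_width': 0.08534021686998752}
```
View pics/top0.png

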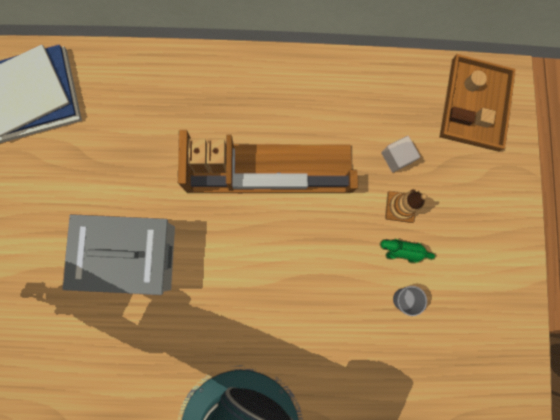

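View pics/scene0.png

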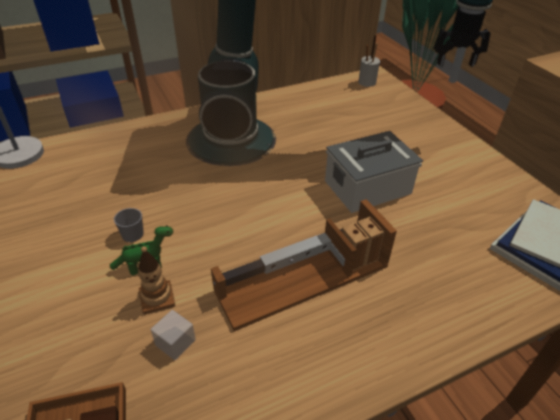

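The top view shows the rack at about (180–357, 130–195), with the sleeve light grey at (232–308, 181). The crate and lid are at (65–173, 215–295), and the toys are at columns 380–430. I'll enlarge these for pixel picks.

```bash
cat > h.py <<'E'
import numpy as np, cv2
from plant import env
np.set_printoptions(precision=4,suppress=True)
def ray(name,uv,T=None):
    c=env.get_calibration(name);K=c["camera_matrix"];k=c["k1"]
    uv=np.atleast_2d(np.asarray(uv,float))
    n=cv2.undistortPoints(uv[:,None],K,np.array([k,0,0,0,0.]))[:,0]
    d=np.c_[n,np.ones(len(n))]
    M=np.linalg.inv(c["view"]) if T is None else T@c["hand_eye"]
    return M[:3,3],d@M[:3,:3].T
def on_z(name,uv,z,T=None):
    o,d=ray(name,uv,T); return o+d*((z-o[2])/d[:,2])[:,None]
def tool(s):
    from scipy.spatial.transform import Rotation as R
    T=np.eye(4);T[:3,:3]=R.from_euler("xyz",s["eef_rot"]).as_matrix();T[:3,3]=s["ee_pos"];return T
def proj(name,P,T=None):
    c=env.get_calibration(name);V=c["view"] if T is None else np.linalg.inv(T@c["hand_eye"])
    p=np.atleast_2d(P)@V[:3,:3].T+V[:3,3]
    return cv2.projectPoints(p,np.zeros(3),np.zeros(3),c["camera_matrix"],np.array([c["k1"],0,0,0,0.]))[0][:,0]
E
python3 - <<'E'
import cv2,numpy as np
t=cv2.imread("pics/top0.png");s=cv2.imread("pics/scene0.png")
def up(im,x0,y0,x1,y1,f):return cv2.resize(im[y0:y1,x0:x1],None,fx=f,fy=f,interpolation=cv2.INTER_CUBIC)
m=np.zeros((600,800,3),np.uint8)
a=up(t,170,125,370,200,4);m[:300]=a
b=up(t,55,205,180,300,3);m[305:590,:375]=b
c=up(s,205,195,405,325,2);m[305:565,390:790]=c
cv2.imwrite("pics/m1.png",m)
E
```

View pics/m1.png

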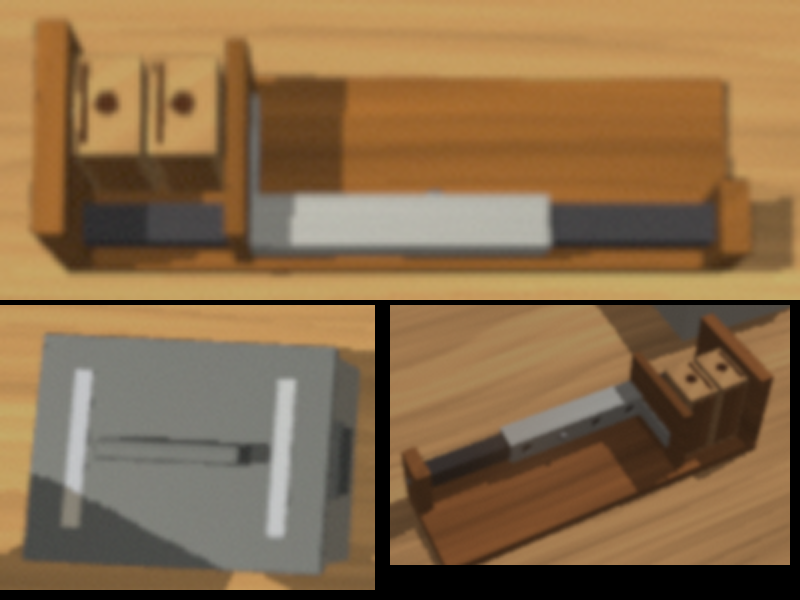

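```bash
python3 - <<'E'
from h import *
f=lambda L:np.array(L)/4+[170-.375,125-.375]
names=["panel_in_far","panel_out_far","panel_in_near","panel_out_near"]
print("panel",on_z("top",f([(70,20),(38,20),(66,232),(34,232)]),.125))
print("bookend top",on_z("top",f([(226,38),(248,38),(226,262),(248,260)]),.107))
print("block top",on_z("top",f([(722,180),(748,180),(722,252),(748,252)]),.077))
print("sleeve",on_z("top",f([(551,193),(551,247),(293,193),(293,247)]),.065))
print("button",on_z("top",f([(433,189)]),.05))
print("board corner",on_z("top",f([(727,80)]),.015))
print("rail",on_z("top",f([(600,205),(600,245)]),.062))
g=lambda L:np.array(L)/3+[55-.33,205-.33]
l=on_z("top",g([(47,28),(335,45),(322,267),(25,253)]),.12);print("lid",l,l.mean(0),[np.linalg.norm(l[i]-l[i-1]) for i in range(4)])
# yaw: lid +y axis (left) 
d=(l[0]+l[3]-l[1]-l[2])[:2];print("lid yaw",np.arctan2(-d[0],d[1]))
s=lambda L:(np.array(L)-[390,305])/2+[205-.25,195-.25]
print("scene button",on_z("scene",s([(564,434)]),.05))
q=[(527,445),(597,420),(628,407)]
print("holes",on_z("scene",s(q),.05))
print("scene panel",on_z("scene",s([(771,379),(703,316)]),.125), "blk",on_z("scene",s([(406,452),(420,481)]),.077))
E
```

```text
panel [[0.6635 0.1308 0.125 ]
 [0.6629 0.1482 0.125 ]
 [0.5457 0.1265 0.125 ]
 [0.5452 0.1436 0.125 ]]
bookend top [[0.6616 0.047  0.107 ]
 [0.662  0.0348 0.107 ]
 [0.5352 0.0419 0.107 ]
 [0.5366 0.03   0.107 ]]
block top [[ 0.5968 -0.2366  0.077 ]
 [ 0.5973 -0.2516  0.077 ]
 [ 0.5549 -0.2365  0.077 ]
 [ 0.5553 -0.2515  0.077 ]]
sleeve [[ 0.5887 -0.1396  0.065 ]
 [ 0.557  -0.14    0.065 ]
 [ 0.584   0.0087  0.065 ]
 [ 0.5526  0.0076  0.065 ]]
button [[ 0.5923 -0.0721  0.05  ]]
board corner [[ 0.6746 -0.2525  0.015 ]]
rail [[ 0.5832 -0.1684  0.062 ]
 [ 0.5597 -0.1686  0.062 ]]
lid [[0.4717 0.3713 0.12  ]
 [0.4654 0.1653 0.12  ]
 [0.3102 0.1659 0.12  ]
 [0.3135 0.3739 0.12  ]] [0.3902 0.2691 0.12  ] [np.float64(0.15818308777674625), np.float64(0.20615099339536136), np.float64(0.1551688880228914), np.float64(0.20808684458192403)]
lid yaw -0.02296195270588964
scene button [[ 0.5866 -0.0717  0.05  ]]
holes [[ 0.584  -0.1171  0.05  ]
 [ 0.5833 -0.0273  0.05  ]
 [ 0.5803  0.0155  0.05  ]]
scene panel [[0.6676 0.1411 0.125 ]
 [0.547  0.1293 0.125 ]] blk [[ 0.5595 -0.2497  0.077 ]
 [ 0.6031 -0.2494  0.077 ]]
```

The mosaic shows the sleeve, button and lid corners clearly. They give a pin position of about (0.570, −0.072), a rack yaw of about 0.03, and a lid centre at (0.390, 0.269). I'll take the lid off first.

```bash
cat > d.py <<'E'
# d.py x y z a : tool-axis shift and turn from the present pose to TCP (x,y,z), tool down, closing line at angle a from world x
import sys
from h import *
from scipy.spatial.transform import Rotation as R
v=list(map(float,sys.argv[1:])); T=tool(env.sense())
for x,y,z,a in zip(*[iter(v)]*4):
    G=(R.from_euler("z",a+np.pi/2)*R.from_euler("x",np.pi)).as_matrix()
    t=T[:3,:3].T@(np.array([x,y,z])-T[:3,3]); r=R.from_matrix(T[:3,:3].T@G).as_rotvec()
    print(np.r_[r,t],"rows",max(np.linalg.norm(t)/.0417,np.linalg.norm(r)/.125))
E
python3 d.py 0.39 0.262 0.25 -0.023
```

```text
[-0.0009  0.0005  1.2039 -0.2612 -0.2843 -0.0191] rows 9.631597705532375
```

```bash
python3 jog.py '[[0,0,1.204,-0.261,-0.284,-0.019,0.085],[0,0,1.204,-0.261,-0.284,-0.019,0.085],[0,0,1.204,-0.261,-0.284,-0.019,0.085],[0,0,1.204,-0.261,-0.284,-0.019,0.085],[0,0,1.204,-0.261,-0.284,-0.019,0.085],[0,0,1.204,-0.261,-0.284,-0.019,0.085],[0,0,1.204,-0.261,-0.284,-0.019,0.085],[0,0,1.204,-0.261,-0.284,-0.019,0.085],[0,0,1.204,-0.261,-0.284,-0.019,0.085],[0,0,1.204,-0.261,-0.284,-0.019,0.085],[0,0,1.204,-0.261,-0.284,-0.019,0.085],[0,0,1.204,-0.261,-0.284,-0.019,0.085]]' 40
python3 - <<'E'
from h import *
s=env.sense();T=tool(s);np.save("Tw1",T)
cv2.imwrite("pics/w1.png",env.get_image("wrist")[:,:,::-1]);print(s["ee_pos"],s["eef_rot"],s["qvel"])
E
```

```text
t: 1.1
ee_pos: [0.3902, 0.2621, 0.2503]
eef_rot: [3.142, -0.0, 1.548]
force: [0.3, 0.1, 0.2]
grip_width: 0.0851
grip_force: 0.0
[0.3902 0.2621 0.2503] [ 3.1416 -0.0003  1.5478] [ 0.036   0.0133 -0.0036  0.0034 -0.0015 -0.017 ]
```

View pics/w1.png

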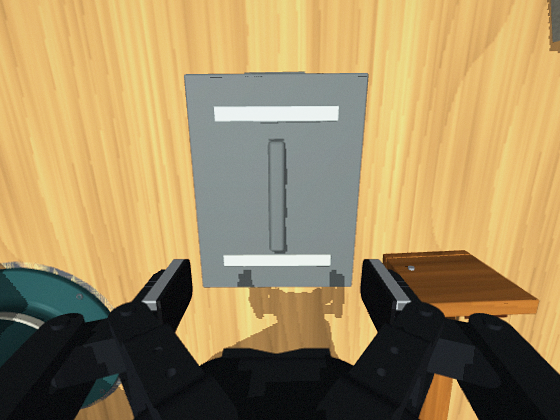

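The wrist view shows the lid's far edge at (186–367, 74) and its near edge at (203–349, 287). The handle bar runs from (276, 140) to (278, 250).

```bash
python3 - <<'E'
from h import *
T=np.load("Tw1.npy")
l=on_z("wrist",[(186,74),(367,74),(349,287),(203,287)],.12,T);print(l,l.mean(0))
print(np.linalg.norm(l-np.roll(l,1,0),axis=1))
b=on_z("wrist",[(276.5,140),(277.5,250)],.149,T);print(b,b.mean(0))
E
python3 d.py 0.390 0.267 0.127 -0.023
```

```text
[[0.3153 0.3751 0.12  ]
 [0.4706 0.3715 0.12  ]
 [0.4658 0.1635 0.12  ]
 [0.3098 0.167  0.12  ]] [0.3904 0.2693 0.12  ]
[0.2082 0.1554 0.2081 0.156 ]
[[0.3918 0.3201 0.149 ]
 [0.3905 0.2217 0.149 ]] [0.3911 0.2709 0.149 ]
[-0.0003 -0.0001  0.0019  0.0043  0.      0.1231] rows 2.9546918039836507
```

```bash
python3 jog.py '[[0,0,0,0.007,0,0.04,0.085],[0,0,0,0.007,0,0.08,0.085],[0,0,0,0.007,0,0.11,0.06],[0,0,0,0.007,0,0.123,0.04],[0,0,0,0.007,0,0.123,0],[0,0,0,0.007,0,0.123,0],[0,0,0,0.007,0,0.123,0],[0,0,0,0.007,0,0.123,0],[0,0,0,0.007,0,0.123,0],[0,0,0,0.007,0,0.123,0]]' 40
```

```text
t: 1.98
ee_pos: [0.391, 0.2702, 0.1296]
eef_rot: [3.139, -0.002, 1.548]
force: [-1.0, 1.2, 7.5]
grip_width: 0.0128
grip_force: 39.8
```

```bash
python3 jog.py '[[0,0,0,0,0,-0.02,0],[0,0,0,0,0,-0.05,0],[0,0,0,-0.02,0,-0.07,0],[0,0,0,-0.06,0.005,-0.07,0],[0,0,0,-0.10,0.005,-0.07,0],[0,0,0,-0.14,0.01,-0.07,0],[0,0,0,-0.18,0.015,-0.07,0],[0,0,0,-0.22,0.015,-0.07,0],[0,0,0,-0.25,0.015,-0.05,0],[0,0,0,-0.25,0.015,-0.02,0],[0,0,0,-0.25,0.015,0.015,0],[0,0,0,-0.25,0.015,0.04,0]]'
```

```text
t: 2.98
ee_pos: [0.3992, 0.0185, 0.0861]
eef_rot: [3.141, -0.0, 1.546]
force: [-0.4, 0.2, -1.9]
grip_width: 0.0133
grip_force: 39.4
```

```bash
python3 - <<'E'
from h import *
cv2.imwrite("pics/t2.png",env.get_image("top")[:,:,::-1]);print(env.sense()["ee_pos"])
E
```

```text
[0.3975 0.0188 0.0818]
```

View pics/t2.png

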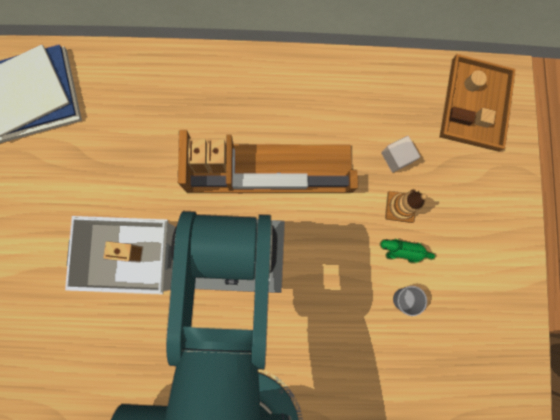

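The top view shows the crate open, with box_c at about (122, 251), and the lid held clear at columns 178–284. I'll lower the lid.

```bash
python3 jog.py '[[0,0,0,0,0,0.03,0],[0,0,0,0,0,0.052,0],[0,0,0,0,0,0.058,0],[0,0,0,0,0,0.062,0],[0,0,0,0,0,0.064,0],[0,0,0,0,0,0.066,0],[0,0,0,0,0,0.066,0]]'
```

```text
t: 3.62
ee_pos: [0.4001, 0.0193, 0.0224]
eef_rot: [3.14, -0.0, 1.548]
force: [0.4, 0.3, -1.4]
grip_width: 0.0127
grip_force: 39.5
```

```bash
python3 jog.py '[[0,0,0,0,0,0.001,0],[0,0,0,0,0,0.002,0],[0,0,0,0,0,0.003,0],[0,0,0,0,0,0.003,0]]'
```

```text
t: 3.95
ee_pos: [0.4001, 0.0192, 0.0206]
eef_rot: [3.141, 0.0, 1.548]
force: [-14.7, 0.1, 27.7]
grip_width: 0.0131
grip_force: 43.2
```

```bash
python3 jog.py '[[0,0,0,0,0,-0.001,0.05],[0,0,0,0,0,-0.002,0.05],[0,0,0,0,0,-0.002,0.05],[0,0,0,0,0,-0.002,0.05],[0,0,0,0,0,-0.03,0.05],[0,0,0,0,0,-0.07,0.085],[0,0,0,0,0,-0.11,0.085]]'; python3 d.py .57 -.072 .15 .032
```

```text
t: 4.53
ee_pos: [0.3985, 0.0192, 0.1289]
eef_rot: [-3.139, 0.0, 1.548]
force: [1.4, -0.2, 0.2]
grip_width: 0.0723
grip_force: 0.0
[-0.0023 -0.     -0.055  -0.0873  0.1735 -0.0215] rows 4.684953414236054
```

```bash
python3 jog.py '[[0,0,-0.055,-0.02,0.04,-0.02,0.085],[0,0,-0.055,-0.04,0.08,-0.02,0.085],[0,0,-0.055,-0.06,0.12,-0.02,0.085],[0,0,-0.055,-0.08,0.155,-0.02,0.085],[0,0,-0.055,-0.087,0.171,-0.02,0.085],[0,0,-0.055,-0.087,0.171,-0.02,0.085],[0,0,-0.055,-0.087,0.171,-0.02,0.085]]'; python3 - <<'E'
from h import *
s=env.sense();T=tool(s);np.save("Tw2",T);im=env.get_image("wrist")[:,:,::-1]
t=env.get_image("top")[:,:,::-1]
cv2.imwrite("pics/w2.png",im);cv2.imwrite("pics/t3.png",t)
cv2.imwrite("pics/m2.png",im)
print(s["ee_pos"],s["eef_rot"],proj("wrist",[(.57,-.072,.05),(.59,-.072,.05)],T))
E
```

```text
t: 5.12
ee_pos: [0.5688, -0.0723, 0.1471]
eef_rot: [-3.139, -0.0, 1.602]
force: [-0.7, 0.7, 0.2]
grip_width: 0.0849
grip_force: 0.0
[ 0.5688 -0.0723  0.1471] [-3.1394 -0.0005  1.6018] [[277.9143 208.9873]
 [301.0187 209.6979]]
```

View pics/w2.png

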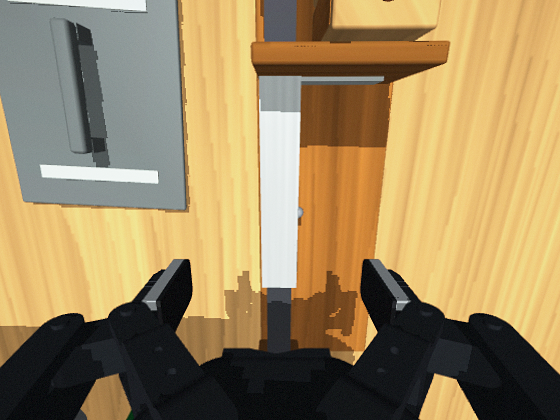

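The sleeve lies at columns 260–299 around row 200 and ends at row 287. The button is at about (299, 212).

```bash
python3 - <<'E'
from h import *
T=np.load("Tw2.npy")
im=cv2.imread("pics/w2.png");g=im.min(2).astype(int)
for r in (140,180,200,240,270):
    x=np.where(g[r,240:320]>170)[0]+240;print(r,x.min(),x.max(),on_z("wrist",[(x.min()-.5,r),(x.max()+.5,r)],.065,T)[:,:2].ravel())
print(on_z("wrist",[(300,212)],.05,T),on_z("wrist",[(280,287.5)],.065,T))
E
```

```text
140 260 299 [ 0.5541 -0.0135  0.5843 -0.0126]
180 261 298 [ 0.5553 -0.0441  0.5852 -0.0432]
200 261 297 [ 0.5556 -0.0604  0.5853 -0.0595]
240 261 296 [ 0.5561 -0.0951  0.5863 -0.0941]
270 262 296 [ 0.5574 -0.123   0.5877 -0.122 ]
[[ 0.5892 -0.0741  0.05  ]] [[ 0.574  -0.1397  0.065 ]]
```

```bash
python3 jog.py '[[0,0,0,-0.002,0.002,0.04,0.085],[0,0,0,-0.002,0.002,0.08,0.085],[0,0,0,-0.002,0.002,0.105,0.07],[0,0,0,-0.002,0.002,0.116,0.06],[0,0,0,-0.002,0.002,0.116,0.05],[0,0,0,-0.002,0.002,0.116,0],[0,0,0,-0.002,0.002,0.116,0],[0,0,0,-0.002,0.002,0.116,0],[0,0,0,-0.002,0.002,0.116,0],[0,0,0,-0.002,0.002,0.116,0]]' 40
```

```text
t: 6.05
ee_pos: [0.5713, -0.0736, 0.0348]
eef_rot: [3.139, 0.0, 1.603]
force: [-5.0, 2.5, 9.5]
grip_width: 0.0292
grip_force: 40.9
```

```bash
python3 jog.py '[[0,0,0,-0.004,0,0,0],[0,0,0,-0.010,0,0,0],[0,0,0,-0.018,0,0,0],[0,0,0,-0.026,0,0,0],[0,0,0,-0.033,0,0,0],[0,0,0,-0.038,0,0,0],[0,0,0,-0.042,0,0,0],[0,0,0,-0.044,0,0,0],[0,0,0,-0.046,0,0,0],[0,0,0,-0.046,0,0,0],[0,0,0,-0.046,0,0,0]]' 40
```

```text
t: 6.97
ee_pos: [0.5727, -0.1201, 0.0348]
eef_rot: [3.139, 0.001, 1.603]
force: [-5.7, -1.1, 8.7]
grip_width: 0.0294
grip_force: 40.3
```

```bash
python3 jog.py '[[0,0,0,-0.001,0,0,0],[0,0,0,-0.002,0,0,0],[0,0,0,-0.002,0,0,0]]'; python3 jog.py '[[0,0,0,0.002,0,0,0],[0,0,0,0.003,0,0,0],[0,0,0,0.003,0,0,0]]'
```

```text
t: 7.22
ee_pos: [0.5727, -0.121, 0.0348]
eef_rot: [3.139, -0.001, 1.603]
force: [-6.1, 10.3, 11.1]
grip_width: 0.0294
grip_force: 40.6
t: 7.47
ee_pos: [0.5726, -0.1188, 0.0348]
eef_rot: [3.139, 0.001, 1.603]
force: [-5.0, 1.5, 9.7]
grip_width: 0.0294
grip_force: 40.3
```

```bash
python3 - <<'E'
from h import *
a=env.get_image("scene")[:,:,::-1];T=tool(env.sense());b=env.get_image("wrist")[:,:,::-1]
np.save("Tw3",T);cv2.imwrite("pics/s3.png",a);cv2.imwrite("pics/w3.png",b)
up=lambda im,x0,y0,x1,y1,f:cv2.resize(im[y0:y1,x0:x1],None,fx=f,fy=f,interpolation=cv2.INTER_CUBIC)
m=np.zeros((600,800,3),np.uint8)
m[:300,:]=up(a,210,215,370,275,5)
c=up(b,180,40,450,190,2);m[300:600,:540]=c
cv2.imwrite("pics/m3.png",m)
E
```

```text
(no output)
```

View pics/m3.png

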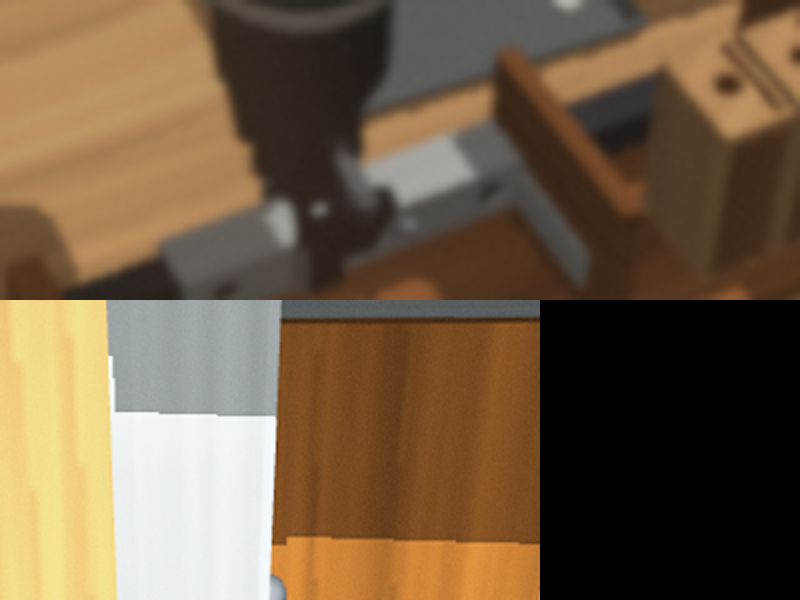

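The scene crop shows the button out again at (408, 222), and the wrist crop shows its knob at (278, 587). A 10 N outward pull stopped dead, so it is locked. I'll release and look into the slot.

```bash
python3 jog.py '[[0,0,0,0,0,0,0.06],[0,0,0,0,0,0,0.085],[0,0,0,0,0,0,0.085],[0,0,0,0,0,-0.04,0.085],[0,0,0,0,0,-0.08,0.085],[0,0,0,0.03,0.01,-0.11,0.085],[0,0,0,0.065,0.03,-0.13,0.085],[0,0,0,0.10,0.045,-0.15,0.085],[0,0,0,0.12,0.05,-0.165,0.085],[0,0,0,0.12,0.05,-0.165,0.085],[0,0,0,0.12,0.05,-0.165,0.085],[0,0,0,0.12,0.05,-0.165,0.085]]'; python3 - <<'E'
from h import *
s=env.sense();T=tool(s);np.save("Tw4",T);im=env.get_image("wrist")[:,:,::-1]
cv2.imwrite("pics/w4.png",im);print(s["ee_pos"],s["eef_rot"])
E
```

```text
t: 8.57
ee_pos: [0.6177, 0.0026, 0.1968]
eef_rot: [-3.141, 0.0, 1.603]
force: [0.4, -0.8, 0.4]
grip_width: 0.0849
grip_force: 0.0
[0.6177 0.0026 0.1968] [-3.1409  0.0002  1.6031]
```

View pics/w4.png

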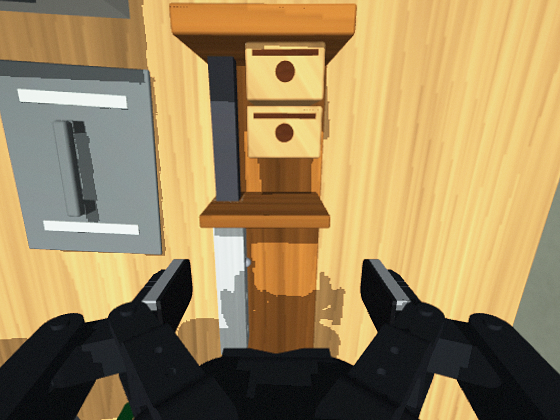

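```bash
python3 - <<'E'
from h import *
T=np.load("Tw4.npy")
print("b",on_z("wrist",[(249,107),(323,105.5),(322,158),(250,157)],.115,T))
print("a",on_z("wrist",[(247,43),(325,42),(324,101),(248,100)],.115,T))
print("bookend in/out",on_z("wrist",[(201,216),(329,215.5),(329,227.5),(201,227.5)],.107,T))
print("end panel",on_z("wrist",[(171,33),(355,33)],.125,T))
g=cv2.cvtColor(cv2.imread("pics/w4.png"),cv2.COLOR_BGR2GRAY)
for c in (225,262,300): print(c,g[150:232,c])
E
python3 d.py .39 .25 .25 1.571
```

```text
b [[0.5951 0.0845 0.115 ]
 [0.649  0.0872 0.115 ]
 [0.6513 0.0494 0.115 ]
 [0.596  0.0484 0.115 ]]
a [[0.5936 0.1257 0.115 ]
 [0.647  0.128  0.115 ]
 [0.6495 0.0903 0.115 ]
 [0.5943 0.0892 0.115 ]]
bookend in/out [[ 0.5543 -0.0033  0.107 ]
 [ 0.6622  0.0007  0.107 ]
 [ 0.6632 -0.01    0.107 ]
 [ 0.5539 -0.0136  0.107 ]]
end panel [[0.5453 0.1273 0.125 ]
 [0.6646 0.1312 0.125 ]]
225 [ 80  81  80  80  81  82  86  85  80  84  84  84  85  83  84  83  80  83
  80  84  83  81  82  81  82  80  85  81  82  83  84  83  84  82  82  79
  84  83  80  82  81  81  85  83  86  81  83  82  83  83  79  78  72  65
  74  80  75  74  75  73  69  66  66  64  69 103 132 134 132 128 126 123
 123 122 121 123 115 113 142 155 153 155]
262 [207 205 202 205 203 203 184 131  76  83  83  86  86  84  86  83  86  85
  82  86  84  86  83  88  85  82  84  86  86  84  79  82  83  83  80  80
  81  83  84  82  83  75  59  49  47  76  75  72  74  76  76  77  71  66
  69  78  75  76  77  75  70  66  68  68  71  97 131 133 132 129 126 126
 124 124 121 124 117  92  65  82  77  79]
300 [205 207 209 211 212 209 197 142  87  88  95  94  92  92  95  95  95  96
  94  95  95  95  94  95  94  95  95  97  97  98  96  96  98  94  96  99
  96  95  99  97  97  87  39  53  75  81  76  74  72  78  80  80  75  66
  71  77  81  78  78  76  72  67  69  65  67  96 131 132 134 126 125 126
 129 125 122 122 119 102  86 101  94  97]
[-0.0011 -0.0009 -1.5394  0.2548 -0.2197 -0.0534] rows 12.315563019750034
```

Both boxes stand in place. Box_b's near top edge is at row 157 and the bookend's inner top edge at row 215, so the slot is about 49 mm wide, centred at world (0.623, 0.024). Next I'll look into the crate.

```bash
python3 jog.py '[[0,0,-0.125,0,0,-0.04,0.085],[0,0,-0.25,0.025,-0.02,-0.053,0.085],[0,0,-0.375,0.05,-0.04,-0.053,0.085],[0,0,-0.5,0.075,-0.06,-0.053,0.085],[0,0,-0.625,0.10,-0.08,-0.053,0.085],[0,0,-0.75,0.125,-0.10,-0.053,0.085],[0,0,-0.875,0.15,-0.13,-0.053,0.085],[0,0,-1.0,0.175,-0.155,-0.053,0.085],[0,0,-1.125,0.2,-0.18,-0.053,0.085],[0,0,-1.25,0.225,-0.2,-0.053,0.085],[0,0,-1.375,0.25,-0.22,-0.053,0.085],[0,0,-1.5,0.255,-0.22,-0.053,0.085]]'; python3 jog.py '[[0,0,-0.04,0,0,0,0.085],[0,0,-0.04,0,0,0,0.085],[0,0,-0.04,0,0,0,0.085]]'; python3 - <<'E'
from h import *
s=env.sense();T=tool(s);np.save("Tw5",T);im=env.get_image("wrist")[:,:,::-1]
cv2.imwrite("pics/w5.png",im);print(s["ee_pos"],s["eef_rot"])
E
```

```text
t: 9.62
ee_pos: [0.3874, 0.2522, 0.2499]
eef_rot: [3.141, -0.001, 3.11]
force: [0.0, -0.3, 0.3]
grip_width: 0.0849
grip_force: 0.0
t: 9.87
ee_pos: [0.3901, 0.2501, 0.2497]
eef_rot: [-3.141, -0.001, 3.14]
force: [1.5, -0.1, -0.4]
grip_width: 0.0847
grip_force: 0.0
[0.3901 0.2501 0.2497] [-3.1411 -0.0006  3.1399]
```

View pics/w5.png

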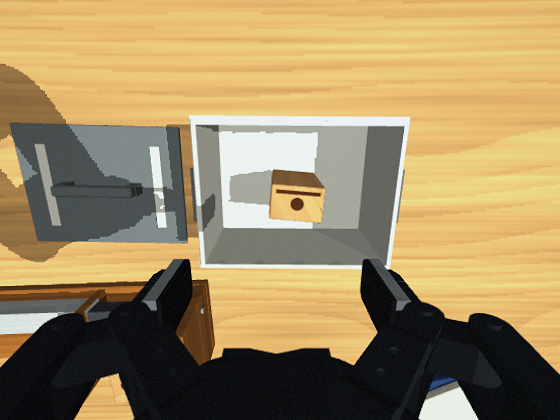

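```bash
python3 - <<'E'
from h import *
T=np.load("Tw5.npy");im=cv2.imread("pics/w5.png")
h=cv2.cvtColor(im,cv2.COLOR_BGR2HSV)
m=np.zeros(im.shape[:2],np.uint8);m[165:235,255:340]=((h[165:235,255:340,1]>70)&(h[165:235,255:340,2]>190))*255
m=cv2.morphologyEx(m,cv2.MORPH_CLOSE,np.ones((9,9)))
c=max(cv2.findContours(m,0,1)[0],key=cv2.contourArea);r=cv2.minAreaRect(c);b=cv2.boxPoints(r);print(r,b)
p=on_z("wrist",b,.104,T);print(p,p.mean(0),np.linalg.norm(p-np.roll(p,1,0),axis=1))
for i in range(4):
    e=p[i]-p[i-1];print(np.linalg.norm(e),np.arctan2(e[1],e[0]))
E
```

```text
((297.24847412109375, 203.18368530273438), (53.49803924560547, 34.366477966308594), 5.04245138168335) [[269.0927 217.9493]
 [272.1133 183.7159]
 [325.4043 188.418 ]
 [322.3837 222.6515]]
[[0.4126 0.2415 0.104 ]
 [0.3761 0.2449 0.104 ]
 [0.3811 0.2991 0.104 ]
 [0.4179 0.2977 0.104 ]] [0.3969 0.2708 0.104 ] [0.0564 0.0367 0.0544 0.0369]
0.056402830260704626 -1.6648535623628995
0.03670611403712517 3.0497962067532196
0.05443568861309028 1.4795794553163968
0.03691761765256402 -0.038490230424296445
```

```bash
python3 d.py .397 .2705 .065 1.478
```

```text
[-0.0005 -0.0005  0.0906 -0.0069  0.0206  0.1848] rows 4.462268909331579
```

```bash
python3 jog.py '[[0,0,0.091,-0.007,0.0205,0.01,0.085],[0,0,0.091,-0.007,0.0205,0.04,0.085],[0,0,0.091,-0.007,0.0205,0.08,0.085],[0,0,0.091,-0.007,0.0205,0.12,0.085],[0,0,0.091,-0.007,0.0205,0.155,0.085],[0,0,0.091,-0.007,0.0205,0.177,0.085],[0,0,0.091,-0.007,0.0205,0.185,0.085],[0,0,0.091,-0.007,0.0205,0.185,0],[0,0,0.091,-0.007,0.0205,0.185,0],[0,0,0.091,-0.007,0.0205,0.185,0],[0,0,0.091,-0.007,0.0205,0.185,0],[0,0,0.091,-0.007,0.0205,0.185,0]]' 40
```

```text
t: 10.92
ee_pos: [0.3979, 0.2717, 0.0672]
eef_rot: [3.14, 0.003, 3.052]
force: [0.5, -1.5, 6.8]
grip_width: 0.0557
grip_force: 44.3
```

```bash
python3 jog.py '[[0,0,0,0,0,-0.015,0],[0,0,0,0,0,-0.05,0],[0,0,0,0,0,-0.09,0],[0,0,0,0,0,-0.13,0],[0,0,0,0,0,-0.165,0],[0,0,0,0,0,-0.165,0]]'; python3 d.py .623 .024 .23 .032
```

```text
t: 11.42
ee_pos: [0.3984, 0.2722, 0.2387]
eef_rot: [3.135, 0.008, 3.052]
force: [1.3, 0.7, -0.6]
grip_width: 0.0555
grip_force: 43.6
[ 0.011   0.0023  1.4489 -0.2459 -0.2271  0.0093] rows 11.591452430381683
```

```bash
python3 jog.py '[[0,0,0.12,-0.02,-0.019,0,0],[0,0,0.24,-0.041,-0.038,0,0],[0,0,0.36,-0.062,-0.057,0,0],[0,0,0.48,-0.082,-0.076,0,0],[0,0,0.60,-0.103,-0.095,0,0],[0,0,0.72,-0.124,-0.114,0,0],[0,0,0.84,-0.144,-0.133,0,0],[0,0,0.96,-0.165,-0.152,0,0],[0,0,1.08,-0.186,-0.171,0,0],[0,0,1.20,-0.206,-0.190,0,0],[0,0,1.32,-0.227,-0.209,0,0],[0,0,1.44,-0.246,-0.227,0,0]]'; python3 jog.py '[[0,0,0.009,0,0,0,0],[0,0,0.009,0,0,0,0],[0,0,0.009,0,0,0,0],[0,0,0.009,0,0,0,0]]';python3 d.py .623 .024 .165 .032;  python3 - <<'E'
from h import *
s=env.sense();T=tool(s);np.save("Tw6",T);im=env.get_image("wrist")[:,:,::-1]
cv2.imwrite("pics/w6.png",im);print(s["ee_pos"],s["eef_rot"])
E
```

```text
t: 12.42
ee_pos: [0.6225, 0.0218, 0.2306]
eef_rot: [3.141, 0.0, 1.605]
force: [0.2, 0.6, -2.3]
grip_width: 0.0556
grip_force: 43.7
t: 12.75
ee_pos: [0.6212, 0.0238, 0.2306]
eef_rot: [3.141, -0.0, 1.605]
force: [-0.0, 0.3, -2.0]
grip_width: 0.0555
grip_force: 43.5
[ 0.0003 -0.0001  0.0021  0.0002  0.0018  0.0656] rows 1.5743639514740249
[0.6212 0.0238 0.2306] [ 3.1413 -0.0001  1.6049]
```

View pics/w6.png

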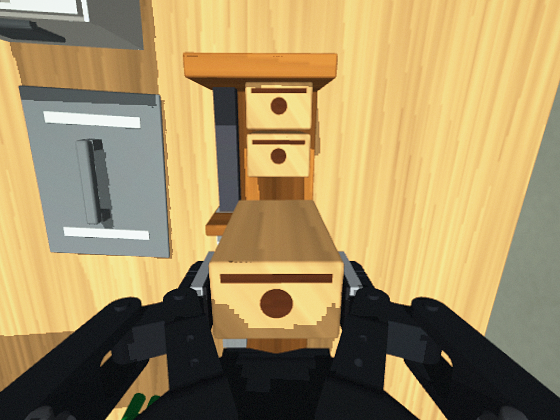

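```bash
python3 - <<'E'
from h import *
T=np.load("Tw6.npy")
im=cv2.imread("pics/w6.png").astype(int)
print(im[190:215,277].sum(1),im[255:270,277].sum(1),im[325:350,277].sum(1))
print("top",on_z("wrist",[(212,262),(341,262),(338,338),(214,338)],.2674,T))
print("bottom far",on_z("wrist",[(233,201),(322,201)],.1674,T))
print("b near",on_z("wrist",[(247,176.5),(309,177)],.115,T))
E
```

```text
[216 219 228 215 227 221 224 214 207 241 317 362 363 360 375 368 369 359
 358 378 376 358 370 370 372] [363 373 373 365 363 373 459 537 583 588 594 609 610 605 611] [589 594 610 384 377 375 381 385 378 376 376 376 366 271 209 210 206 210
 208 208 208 209 197 213 193]
top [[0.5946 0.041  0.2674]
 [0.6466 0.0428 0.2674]
 [0.6489 0.0061 0.2674]
 [0.5945 0.0042 0.2674]]
bottom far [[0.5888 0.0392 0.1674]
 [0.6543 0.0415 0.1674]]
b near [[0.594  0.048  0.115 ]
 [0.6499 0.0495 0.115 ]]
```

The held box is upright, with its top at rows 262–338. It is centred in the slot within about 1.5 mm, and box_b's near edge is at row 177. I'll lower it.

```bash
python3 jog.py '[[0,0,0,0.0015,0.001,0.03,0],[0,0,0,0.0015,0.001,0.055,0],[0,0,0,0.0015,0.001,0.07,0],[0,0,0,0.0015,0.001,0.08,0],[0,0,0,0.0015,0.001,0.09,0],[0,0,0,0.0015,0.001,0.10,0]]'; python3 jog.py '[[0,0,0,0,0,0.012,0],[0,0,0,0,0,0.024,0],[0,0,0,0,0,0.036,0],[0,0,0,0,0,0.043,0],[0,0,0,0,0,0.047,0],[0,0,0,0,0,0.047,0]]'
```

```text
t: 13.3
ee_pos: [0.6229, 0.0249, 0.1306]
eef_rot: [3.14, 0.0, 1.603]
force: [-0.1, -0.6, -1.9]
grip_width: 0.0555
grip_force: 43.6
t: 13.8
ee_pos: [0.6222, 0.0246, 0.0822]
eef_rot: [-3.14, -0.0, 1.603]
force: [0.7, 0.3, -1.5]
grip_width: 0.0554
grip_force: 43.6
```

No contact yet, about 4 mm to go.

```bash
python3 jog.py '[[0,0,0,0,0,0.0015,0],[0,0,0,0,0,0.003,0],[0,0,0,0,0,0.0045,0],[0,0,0,0,0,0.0045,0]]'
```

```text
t: 14.13
ee_pos: [0.6226, 0.0246, 0.0789]
eef_rot: [3.141, 0.0, 1.603]
force: [0.6, -0.1, -2.5]
grip_width: 0.0551
grip_force: 43.6
```

```bash
python3 jog.py '[[0,0,0,0,0,0.001,0],[0,0,0,0,0,0.001,0]]';python3 jog.py '[[0,0,0,0,0,0.001,0],[0,0,0,0,0,0.0015,0],[0,0,0,0,0,0.0015,0]]'
```

```text
t: 14.3
ee_pos: [0.6227, 0.0247, 0.0783]
eef_rot: [3.141, -0.0, 1.603]
force: [-1.3, 0.3, 1.6]
grip_width: 0.0554
grip_force: 43.9
t: 14.55
ee_pos: [0.6228, 0.0248, 0.0782]
eef_rot: [3.141, -0.0, 1.603]
force: [-8.7, 0.6, 16.8]
grip_width: 0.0556
grip_force: 45.7
```

It touched the board at the expected height. I'll release and withdraw.

```bash
python3 jog.py '[[0,0,0,0,0,-0.001,0],[0,0,0,0,0,-0.001,0.06],[0,0,0,0,0,-0.001,0.075],[0,0,0,0,0,-0.001,0.085],[0,0,0,0,0,-0.001,0.085],[0,0,0,0,0,-0.001,0.085],[0,0,0,0,0,-0.02,0.085],[0,0,0,0,0,-0.05,0.085],[0,0,0,0,0,-0.09,0.085],[0,0,0,0,0,-0.13,0.085]]'; python3 jog.py '[[0,0,0,0.03,-0.03,-0.02,0.085],[0,0,0,0.06,-0.06,-0.02,0.085],[0,0,0,0.09,-0.09,-0.02,0.085],[0,0,0,0.12,-0.12,-0.02,0.085],[0,0,0,0.15,-0.15,-0.02,0.085],[0,0,0,0.18,-0.18,-0.02,0.085],[0,0,0,0.21,-0.21,-0.02,0.085],[0,0,0,0.24,-0.23,-0.02,0.085],[0,0,0,0.26,-0.23,-0.02,0.085],[0,0,0,0.26,-0.23,-0.02,0.085]]'
python3 - <<'E'
from h import *
a=env.get_image("scene")[:,:,::-1];b=env.get_image("top")[:,:,::-1]
cv2.imwrite("pics/s7.png",a);cv2.imwrite("pics/t7.png",b)
up=lambda im,x0,y0,x1,y1,f:cv2.resize(im[y0:y1,x0:x1],None,fx=f,fy=f,interpolation=cv2.INTER_CUBIC)
m=np.zeros((600,800,3),np.uint8)
m[:300,:]=up(b,170,120,370,195,4)
m[300:600,:400]=up(a,205,190,405,340,2);m[300:600,400:]=up(b,60,120,460,420,1)[:300]
cv2.imwrite("pics/m7.png",m)
E
```

```text
t: 15.38
ee_pos: [0.622, 0.0246, 0.2071]
eef_rot: [-3.14, -0.0, 1.603]
force: [0.9, 0.2, 1.2]
grip_width: 0.085
grip_force: 0.0
t: 16.22
ee_pos: [0.3827, 0.2802, 0.2266]
eef_rot: [3.141, -0.001, 1.606]
force: [0.5, -0.3, 0.0]
grip_width: 0.0848
grip_force: 0.0
```

View pics/m7.png

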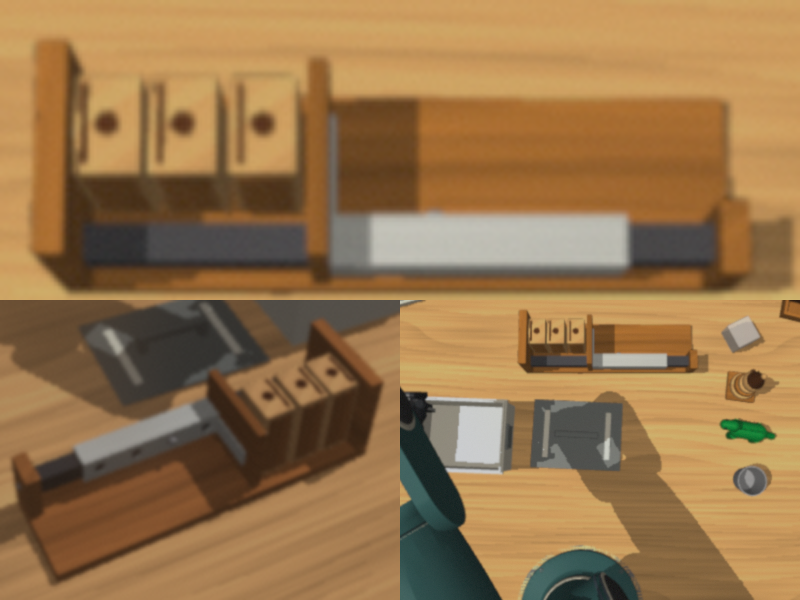

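All three boxes stand square (tops at columns 75–300 of the crop). The sleeve end has moved 79 crop pixels, about 45 mm, and the button is out at (433, 211). The lid lies flat and the toys look to be in their places. Handing in.

```bash
python3 -c "
from plant import env
print(env.close_job())"
```

```text
the job is handed in; nothing more can be done
None
```

I handed the job in after about 16 s of robot time: the bookend is locked at the next hole, the lid is flat on the table, and the third box stands upright beside the other two; no verdict came back.

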